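# Seat a heat sink in the corner of the drilling jig and hold it

### The job

Pick up the finned heat sink and set it flat, fins up, on the plate of the drilling jig, its long side along the long fence, then press it right into the corner so that it bears firmly on both fences at once. Finish while holding it there with the gripper, still pressing against both fences as if for drilling: do not let go. Leave the multimeter, calculator, spool and screwdriver where they are.

Things in the scene. Friction and masses are not known exactly. Their poses are not given: they have to be found in the camera images.
- heat_sink: Dark grey extruded heat sink, loose, 84 (its x) x 50 (its y) x 45 mm high, about 0.16 to 0.32 kg, standing fins up on the bench. Origin: centre of its underside, z up. Solid 8 mm base; six fins run the full length along x up to the top; the outer two, 5 mm thick, form the flat long sides: grip it across the 50 mm width. Same after a half turn.
- jig: Drilling jig, fixed: wooden plate 180 (x) x 150 (y) x 10 mm with two metal fences on top. Origin: centre of the plate underside, z up. Plate top (smooth) at z = 10 mm, fence tops at 25. Inner fence faces at x = +70 mm (short fence) and y = +55 mm (long fence) meet in a square corner; open towards -x and -y. Seated, the heat sink origin is at (28, 30, 10) mm here, x axes parallel.
- corner (a point): The point on the plate's top where the inner faces of the two fences meet: (70, 55, 10) mm in the jig's frame.
- long_fence: Aluminium bar along the jig's +y edge, 160 x 16 mm, 15 mm high above the plate; spans x = -90 to +70 mm of the jig, inner face at jig y = +55 mm. Rigid, fixed, smooth: the heat sink slides easily along it. Its frame is the jig's frame (same origin and axes).
- short_fence: Aluminium bar along the jig's +x edge, 16 x 110 mm, 15 mm high above the plate; spans y = -45 to +65 mm of the jig, inner face at jig x = +70 mm. Rigid, fixed, smooth: the heat sink slides easily along it. Its frame is the jig's frame (same origin and axes).
- multimeter: Bystander: yellow hand multimeter lying face up, 150 x 75 mm, 40 mm high with its dial; loose. Origin at the centre of its underside.
- calculator: Bystander: pocket calculator, 150 x 78 x 16 mm, loose. Origin at the centre of its underside.
- wire_spool: Bystander: empty grey wire spool standing upright, 60 mm in diameter, 45 mm high, loose. Origin at the centre of its underside.
- screwdriver: Bystander: screwdriver with a black handle, 190 mm long, lying on the bench along its x; loose. Origin midway along it at bench level; the handle is towards -x, 26 mm thick.

How it is judged:
By the outcome, as a careful person would: the job done as asked, in the order asked, and still so for the second after the job is handed in, while the arm keeps its last pose, push and grip.
It also fails if it takes over 51 s, if anything falls off the work surface, if the arm or the gripper's body presses on something with over 40 N, if the wrist force passes 120 N, or if a joint passes its speed limit or range.

### The arm

A 7-joint arm with a two-finger parallel gripper is mounted at the origin on the work surface. World frame = base frame: x ahead of the robot, y to its left, z up, the work surface at z = 0. Lengths are in mm, angles in rad, forces in N, time in s.
With the tool pointing down it reaches from about 400 to 850 mm from the base axis. Payload 4.5 kg.
Tool frame: the origin (TCP) lies midway between the tips of the shut fingers; the grasp point (between the pads) lies 19 mm behind it (arm.grip_depth is the distance from the TCP to the grasp point, in mm); z points along the fingers, y is the line along which they close (so a half turn about z gives the same grasp; the last joint's range is limited). The gripper opens to 85 mm and grips with 20 to 120 N. Pads are 22 mm wide; open, the fingers measure 114 mm over their backs; the gripper's body (76 mm by 85 mm) begins 54 mm behind the grasp point. The pads swing forward as they close: fully open they stand 13 mm farther back than shut.
Start: joints at [-1.286, 0.689, -0.195, 1.565, 0.157, 0.902, -0.215], TCP at [155.091, 605.476, 231.317] pointing down, gripper open.
Joint ranges: [-3.01, 3.01], [-0.46, 2.08], [-1.47, 1.51], [0.13, 2.56], [-1, 4.14], [0.04, 2.09], [-2.66, 2.66]. Speed limits (rad/s): [2.57, 2.57, 3.14, 3.14, 3.14, 3.14, 3.14].

### API

Orientations are given as a rotation vector (axis times angle).
In Python, from station import arm, vision, job_done gives the robot as it stands.
- The arm moves only by the tool move_arm, never from a script. Its argument "rows" is a list of rows, each an object with "translation": the shift along the world's x, y, z in units of 50 mm (1.0 is 50 mm), a list of three; "twist": the turn, a rotation vector about the world's x, y, z in units of 0.08 rad (1.0 is 0.08 rad), a list of three; "gripper": the opening, from -1 (shut) to 1 (fully open). In form: [{"translation": [x, y, z], "twist": [rx, ry, rz], "gripper": gripper}, ...]. A call has 1 to 12 rows; each row shifts and turns the commanded pose from where the row before left it; what a row does not reach is not made up. A row lasts 1/10 s, in which the tool goes at most 50 mm and 8.59 degrees, less where a joint would pass 70% of its speed; a pose out of reach is approached as far as the arm can. A call with a number of a shift or a turn outside -1 to 1 is refused whole. A call with a gripper value outside its range is refused whole. The fingers move at their own pace and stop on an object; the grip force is fixed at half the most. Time passes only in rows, so rows that do not move let the fingers close. It gives the time, the measured TCP pose, the force, the opening and the grip force at its end, in the units of the state.
- arm.read_state(): the state, without advancing time (a new reading comes with each control period).
- vision.snapshot(name): name is "side" or "top" or "wrist"; returns (picture, depth): 384x512x3 uint8, red, green, blue; 384x512 float32, mm along the optical axis (not along the pixel's ray), 0 where there is no reading.
- vision.camera_params(name): a dict with "camera_matrix" (3x3 intrinsics, pixels), "k1" (the pictures are not rectified: a ray, as slopes to the right and down, at radius r is drawn at 1 + k1 r^2 times it, then the intrinsics apply), "R" (3x3) and "t" (3): a world point X has camera coordinates R X + t. Camera axes: x right, y down, z forward; pixel columns grow to the right and rows downward; lengths in mm; the calibration is good to about 2 mm. A picture is of the moment at which its call begins: read the wrist's pose just before it. camera_params takes no time and is no camera call; for the wrist camera it gives the pose at the moment of the call.
- job_done(): hands the job in; it is judged then, once.
The state is a dict: "time_s": time; "joint_positions": joint angles; "qd": joint speeds; "joint_torque": joint torques, N m; "position": TCP position; "orientation": TCP orientation; "force": force on the tool from outside, world axes, zero at the start; "wrist_torque": the same for the moment, N m; "opening": finger opening in mm; "gripper_force": force on a finger pad.
Only numpy, scipy, OpenCV 4.12 (cv2) and the standard library are available. Lean on these libraries where they do the work, as an engineer would, in place of code of your own. Each camera call takes 0.05 s, during which the arm holds its last target. There are 200 camera calls.

## Working session

There is one attempt and no reset: what is moved stays moved. The work goes in short steps, Python scripts to look and compute and a tool call to move; the robot and the scene stay as the last step left them, time stands still between calls to the robot, and variables do not carry over. Pictures are saved under pics/ and viewed, at most 10 in all, crops included, and the job is handed in when it is done.

Besides the shell and the picture viewer there is one more tool, called after "Emit:" by a JSON object that holds its "fn" and its "kwargs", one argument or row to a line. move_arm: Moves the arm, as the interface text tells. Shifts and turns lie within -1 to 1; 1 stands for 50 mm of shift or 0.08 rad of turn. Its arguments: {"type":"object","properties":{"rows":{"type":"array"}},"required":["rows"]}

```bash
mkdir -p pics; ls; cat > h.py <<'E'
import numpy as np, cv2
from station import arm, vision, job_done
def snap(n):
    P=vision.camera_params(n); im,d=vision.snapshot(n); return im,d,P
def rays(P,px):
    K=np.array(P["camera_matrix"],float);k=P["k1"]
    px=np.atleast_2d(np.array(px,float))
    u=cv2.undistortPoints(px[:,None],K,np.array([k,0,0,0.]))[:,0]
    return np.c_[u,np.ones(len(u))]
def onplane(P,px,z):
    R=np.array(P["R"]);t=np.array(P["t"]);r=rays(P,px)@R;c=-R.T@t
    return c+r*((z-c[2])/r[:,2])[:,None]
def cloud(P,d):
    v,u=np.nonzero(d>0);r=rays(P,np.c_[u,v])*d[v,u][:,None]
    return u,v,(r-np.array(P["t"]))@np.array(P["R"])
E
python3 - <<'E'
from h import *
s=arm.read_state();print(s)
print(arm.grip_depth)
ims=[]
for n in("top","side"):
    im,d,P=snap(n);print(n,P);np.savez(f"pics/{n}.npz",im=im,d=d,**{k:np.array(P[k]) for k in("camera_matrix","k1","R","t")})
    cv2.imwrite(f"pics/{n}.png",im[:,:,::-1])
E
```

```text
pics
{'time_s': 0.0, 'joint_positions': array([-1.286182  ,  0.68997823, -0.19455588,  1.56637127,  0.15730039,
        0.90250765, -0.21512059]), 'qd': array([-1.44934232e-03, -1.24580523e-04, -4.79425044e-04, -5.21706214e-06,
       -1.83651992e-03,  3.72739294e-05, -1.71064241e-03]), 'joint_torque': array([ 4.13559951e-05, -5.39615142e+01, -1.26686867e+00, -1.58549166e+01,
        8.99413222e-03,  9.49707523e-03, -4.36335426e-06]), 'position': array([154.98367473, 604.79178101, 230.48145244]), 'orientation': array([-3.92775553e-01, -3.11681894e+00,  2.93061869e-03]), 'force': array([ 0.54733458, -0.93143181,  0.17062456]), 'wrist_torque': array([ 0.02373202,  0.0115152 , -0.05019656]), 'gripper_force': 0.0, 'opening': 85.23927629024107}
18.700000000000003
top {'camera_matrix': array([[396.66417916,   0.        , 251.37277026],
       [  0.        , 396.66417916, 189.03450982],
       [  0.        ,   0.        ,   1.        ]]), 'k1': -0.08322804286581345, 'R': array([[ 0.00385333, -0.99998523, -0.00383265],
       [-0.99309456, -0.00337732, -0.11726805],
       [ 0.11725337,  0.00425805, -0.9930929 ]]), 't': array([-1.28598700e+00,  5.73455948e+02,  1.37414831e+03])}
side {'camera_matrix': array([[483.46505358,   0.        , 254.82652232],
       [  0.        , 483.46505358, 192.13738815],
       [  0.        ,   0.        ,   1.        ]]), 'k1': -0.15664573404989332, 'R': array([[ 0.97720095, -0.21215166, -0.00836509],
       [-0.14352843, -0.63105341, -0.76234584],
       [ 0.15645411,  0.74616571, -0.64711579]]), 't': array([-560.61940981,  112.67269878, 1337.85524027])}
```

View pics/top.png

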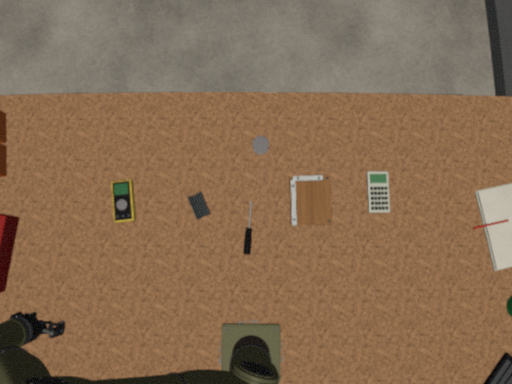

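View pics/side.png

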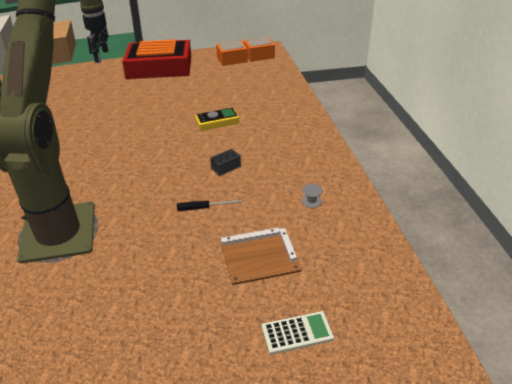

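The top view shows the heat sink at about (199,205), and the jig at (311,201) with its long fence on the left and short fence at the top. The screwdriver lies between them at (249,228). In the side view the heat sink is at (226,162) and the jig at (260,255).

```bash
python3 - <<'E'
from h import *
for n in("top","side"):
    P=dict(np.load(f"pics/{n}.npz"));im=P["im"];d=P["d"];P["k1"]=float(P["k1"])
    u,v,X=cloud(P,d)
    box={"top":[(170,230,180,230),(280,345,165,235)],"side":[(200,250,140,182),(210,310,220,290)]}[n]
    b=box[0];m=(u>b[0])&(u<b[1])&(v>b[2])&(v<b[3])
    x=X[m];c=im[v[m],u[m]].astype(int)
    print(n,"bench z",np.median(x[c.max(1)>90][:,2]) )
    t=x[(x[:,2]>36)];print("tops n",len(t),np.median(t[:,2]))
    H=x[x[:,2]>20][:,:2].astype(np.float32);print("heatsink",cv2.minAreaRect(H))
    # colour
    mk=np.zeros(im.shape[:2],np.uint8);mk[b[2]:b[3],b[0]:b[1]]=(im[b[2]:b[3],b[0]:b[1]].max(2)<75)
    cs=max(cv2.findContours(mk,0,1)[0],key=cv2.contourArea)[:,0]
    if n=="top": print("dark on z=40",cv2.minAreaRect(onplane(P,cs,42)[:,:2].astype(np.float32)))
    b=box[1];m=(u>b[0])&(u<b[1])&(v>b[2])&(v<b[3]);x=X[m];c=im[v[m],u[m]].astype(int)
    w=(c.min(1)>140)
    print("fence z",np.median(x[w][:,2]))
    fp=onplane(P,np.c_[u[m],v[m]][w],25)[:,:2]
    print("fence rect",cv2.minAreaRect(fp.astype(np.float32)))
    hull=cv2.convexHull(fp.astype(np.float32))[:,0];print(hull.round(0).tolist())
E
```

```text
top bench z 0.14002678143547387
tops n 178 44.38718707653061
heatsink ((514.6265869140625, 188.1049346923828), (83.87670135498047, 50.20810317993164), 24.319169998168945)
dark on z=40 ((514.662353515625, 185.769775390625), (80.48838806152344, 48.428245544433594), 23.22905921936035)
fence z 24.373602809573825
fence rect ((557.280029296875, -165.0821990966797), (93.75831604003906, 203.30392456054688), 60.03837585449219)
[[626.0, -249.0], [626.0, -224.0], [622.0, -148.0], [608.0, -141.0], [604.0, -141.0], [600.0, -141.0], [597.0, -141.0], [593.0, -141.0], [590.0, -141.0], [586.0, -141.0], [582.0, -141.0], [579.0, -141.0], [575.0, -141.0], [571.0, -141.0], [568.0, -141.0], [564.0, -141.0], [454.0, -143.0], [450.0, -147.0], [450.0, -158.0], [615.0, -253.0], [623.0, -253.0]]
side bench z 0.37432080452975947
tops n 316 43.368374568396945
heatsink ((515.7590942382812, 184.96743774414062), (88.14045715332031, 60.05918502807617), 23.925920486450195)
fence z 25.129796567066734
fence rect ((557.9302368164062, -166.32962036132812), (99.61285400390625, 207.35064697265625), 58.801326751708984)
[[627.0, -253.0], [625.0, -160.0], [625.0, -152.0], [623.0, -147.0], [620.0, -147.0], [618.0, -146.0], [615.0, -146.0], [610.0, -144.0], [607.0, -144.0], [604.0, -143.0], [602.0, -143.0], [599.0, -142.0], [596.0, -141.0], [594.0, -141.0], [574.0, -140.0], [527.0, -141.0], [451.0, -143.0], [448.0, -158.0], [610.0, -256.0], [617.0, -258.0], [623.0, -256.0]]
```

Emit:
{"fn": "move_arm", "kwargs": {
  "rows": [
    {"translation": [0.3, -0.35, 0], "twist": [0, 0, 0.35], "gripper": 1},
    {"translation": [0.3, -0.35, 0], "twist": [0, 0, 0.35], "gripper": 1},
    {"translation": [0.3, -0.35, 0], "twist": [0, 0, 0.35], "gripper": 1},
    {"translation": [0.3, -0.35, 0], "twist": [0, 0, 0.35], "gripper": 1},
    {"translation": [0.3, -0.35, 0], "twist": [0, 0, 0.35], "gripper": 1},
    {"translation": [0.3, -0.35, 0], "twist": [0, 0, 0.35], "gripper": 1},
    {"translation": [0.3, -0.35, 0], "twist": [0, 0, 0.35], "gripper": 1},
    {"translation": [0.3, -0.35, 0], "twist": [0, 0, 0.35], "gripper": 1},
    {"translation": [0.3, -0.35, 0], "twist": [0, 0, 0.35], "gripper": 1},
    {"translation": [0.3, -0.35, 0], "twist": [0, 0, 0.35], "gripper": 1},
    {"translation": [0.3, -0.35, 0], "twist": [0, 0, 0.35], "gripper": 1},
    {"translation": [0.3, -0.35, 0], "twist": [0, 0, 0.35], "gripper": 1}
  ]
}}

```text
time_s: 1.3
position: [335.5, 394.4, 231.0]
orientation: [0.136, -3.138, 0.001]
force: [0.8, 0.8, 0.4]
opening: 85.5
gripper_force: 0.0
```

Emit:
{"fn": "move_arm", "kwargs": {
  "rows": [
    {"translation": [0.3, -0.35, 0], "twist": [0, 0, 0.35], "gripper": 1},
    {"translation": [0.3, -0.35, 0], "twist": [0, 0, 0.35], "gripper": 1},
    {"translation": [0.3, -0.35, 0], "twist": [0, 0, 0.35], "gripper": 1},
    {"translation": [0.3, -0.35, 0], "twist": [0, 0, 0.35], "gripper": 1},
    {"translation": [0.3, -0.35, 0], "twist": [0, 0, 0.35], "gripper": 1},
    {"translation": [0.3, -0.35, 0], "twist": [0, 0, 0.35], "gripper": 1},
    {"translation": [0.3, -0.35, 0], "twist": [0, 0, 0.35], "gripper": 1},
    {"translation": [0.3, -0.35, 0], "twist": [0, 0, 0.35], "gripper": 1},
    {"translation": [0.3, -0.35, 0], "twist": [0, 0, 0.35], "gripper": 1},
    {"translation": [0.3, -0.35, 0], "twist": [0, 0, 0.35], "gripper": 1},
    {"translation": [0, 0, 0], "twist": [0, 0, 0], "gripper": 1},
    {"translation": [0, 0, 0], "twist": [0, 0, 0], "gripper": 1}
  ]
}}

```text
time_s: 2.5
position: [484.8, 220.3, 231.0]
orientation: [0.568, -3.089, -0.0]
force: [-0.4, -0.1, 0.3]
opening: 85.8
gripper_force: 0.0
```

```bash
python3 - <<'E'
from h import *
im,d,P=snap("wrist");cv2.imwrite("pics/w1.png",im[:,:,::-1])
print(np.round(P["R"],3).tolist(),-np.array(P["R"]).T@P["t"])
u,v,X=cloud(P,d)
print(arm.read_state()["position"],arm.read_state()["orientation"])
t=X[(X[:,2]>38)&(X[:,2]<52)&(np.hypot(X[:,0]-515,X[:,1]-188)<70)]
print(len(t),np.median(t[:,2]),cv2.minAreaRect(t[:,:2].astype(np.float32)))
E
```

```text
[[-0.355, 0.935, 0.001], [0.904, 0.343, 0.257], [0.24, 0.092, -0.966]] [423.53575792 196.67149245 374.10843333]
[484.35030511 221.18370919 231.14061934] [ 5.70996328e-01 -3.08843106e+00 -1.22064731e-03]
2165 45.107111943336456 ((517.7455444335938, 185.9674072265625), (84.42086029052734, 50.28472900390625), 23.94803237915039)
```

View pics/w1.png

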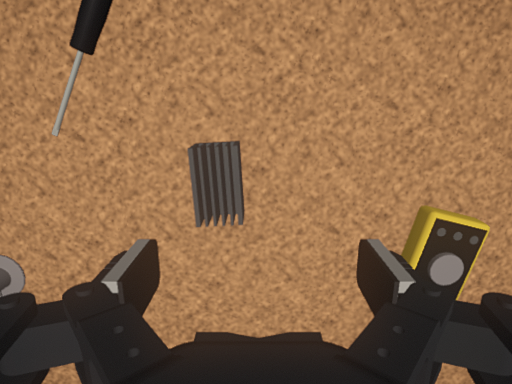

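The wrist view shows the heat sink at (217,184), fins up and with clear space around it. It measures 84.4 x 50.3 mm with its top at 45.1 mm, which matches the sizes given.

Emit:
{"fn": "move_arm", "kwargs": {
  "rows": [
    {"translation": [0.165, -0.172, -0.3], "twist": [0, 0, 0.18], "gripper": 1},
    {"translation": [0.165, -0.172, -0.3], "twist": [0, 0, 0.18], "gripper": 1},
    {"translation": [0.165, -0.172, -0.3], "twist": [0, 0, 0.18], "gripper": 1},
    {"translation": [0.165, -0.172, -0.3], "twist": [0, 0, 0.18], "gripper": 1},
    {"translation": [0, 0, -0.4], "twist": [0, 0, 0], "gripper": 1},
    {"translation": [0, 0, -0.4], "twist": [0, 0, 0], "gripper": 1},
    {"translation": [0, 0, -0.4], "twist": [0, 0, 0], "gripper": 1},
    {"translation": [0, 0, -0.4], "twist": [0, 0, 0], "gripper": 1},
    {"translation": [0, 0, -0.4], "twist": [0, 0, 0], "gripper": 1},
    {"translation": [0, 0, -0.2], "twist": [0, 0, 0], "gripper": 1},
    {"translation": [0, 0, 0], "twist": [0, 0, 0], "gripper": 1},
    {"translation": [0, 0, 0], "twist": [0, 0, 0], "gripper": 1}
  ]
}}

```text
time_s: 3.75
position: [518.3, 186.0, 61.3]
orientation: [-0.659, 3.072, 0.0]
force: [-0.0, 0.1, -0.1]
opening: 85.3
gripper_force: 0.0
```

```bash
python3 - <<'E'
from h import *
from scipy.spatial.transform import Rotation as Ro
s=[arm.read_state()]
im,d,P=snap("wrist");s.append(arm.read_state());cv2.imwrite("pics/w2.png",im[:,:,::-1])
for q in s: print(q["position"].round(1),Ro.from_rotvec(q["orientation"]).as_matrix().round(3).tolist())
u,v,X=cloud(P,d)
t=X[(X[:,2]>38)&(X[:,2]<49)&(np.hypot(X[:,0]-515,X[:,1]-188)<60)]
print(len(t),np.median(t[:,2]),cv2.minAreaRect(t[:,:2].astype(np.float32)))
E
```

```text
[518.3 186.   61.3] [[-0.912, -0.41, 0.0], [-0.41, 0.912, 0.0], [-0.0, 0.0, -1.0]]
[518.6 186.2  61.8] [[-0.912, -0.41, 0.001], [-0.41, 0.912, 0.001], [-0.001, 0.0, -1.0]]
7571 45.30038748489861 ((518.1288452148438, 186.28024291992188), (84.87675476074219, 50.40910339355469), 24.004852294921875)
```

Emit:
{"fn": "move_arm", "kwargs": {
  "rows": [
    {"translation": [0, 0, -0.25], "twist": [0, 0, 0], "gripper": 1},
    {"translation": [0, 0, -0.25], "twist": [0, 0, 0], "gripper": 1},
    {"translation": [0, 0, -0.25], "twist": [0, 0, 0], "gripper": 1},
    {"translation": [0, 0, -0.16], "twist": [0, 0, 0], "gripper": 1},
    {"translation": [0, 0, 0], "twist": [0, 0, 0], "gripper": 1},
    {"translation": [0, 0, 0], "twist": [0, 0, 0], "gripper": -1},
    {"translation": [0, 0, 0], "twist": [0, 0, 0], "gripper": -1},
    {"translation": [0, 0, 0], "twist": [0, 0, 0], "gripper": -1},
    {"translation": [0, 0, 0], "twist": [0, 0, 0], "gripper": -1},
    {"translation": [0, 0, 0], "twist": [0, 0, 0], "gripper": -1},
    {"translation": [0, 0, 0], "twist": [0, 0, 0], "gripper": -1},
    {"translation": [0, 0, 0], "twist": [0, 0, 0], "gripper": -1}
  ]
}}

```text
time_s: 5.0
position: [518.5, 186.3, 16.4]
orientation: [-0.659, 3.071, 0.0]
force: [-0.5, -0.1, 5.7]
opening: 48.8
gripper_force: 63.6
```

Emit:
{"fn": "move_arm", "kwargs": {
  "rows": [
    {"translation": [0, 0, 0], "twist": [0, 0, 0], "gripper": -1},
    {"translation": [0, 0, 0], "twist": [0, 0, 0], "gripper": -1},
    {"translation": [0, 0, 0], "twist": [0, 0, 0], "gripper": -1}
  ]
}}

```text
time_s: 5.3
position: [518.4, 186.3, 16.4]
orientation: [-0.659, 3.071, 0.001]
force: [-0.8, 0.4, 4.5]
opening: 49.4
gripper_force: 63.6
```

Emit:
{"fn": "move_arm", "kwargs": {
  "rows": [
    {"translation": [0, 0, 0.1], "twist": [0, 0, 0], "gripper": -1},
    {"translation": [0, 0, 0.2], "twist": [0, 0, 0], "gripper": -1},
    {"translation": [0, 0, 0.35], "twist": [0, 0, 0], "gripper": -1},
    {"translation": [0, 0, 0.4], "twist": [0, 0, 0], "gripper": -1},
    {"translation": [0, 0, 0.4], "twist": [0, 0, 0], "gripper": -1},
    {"translation": [0, 0, 0.4], "twist": [0, 0, 0], "gripper": -1},
    {"translation": [0, 0, 0.4], "twist": [0, 0, 0], "gripper": -1},
    {"translation": [0, 0, 0.4], "twist": [0, 0, 0], "gripper": -1},
    {"translation": [0, 0, 0.4], "twist": [0, 0, 0], "gripper": -1},
    {"translation": [0, 0, 0.35], "twist": [0, 0, 0], "gripper": -1},
    {"translation": [0, 0, 0.2], "twist": [0, 0, 0], "gripper": -1},
    {"translation": [0, 0, 0.1], "twist": [0, 0, 0], "gripper": -1}
  ]
}}

```text
time_s: 6.5
position: [518.1, 185.9, 201.8]
orientation: [-0.659, 3.071, 0.0]
force: [1.3, 0.3, -3.3]
opening: 49.2
gripper_force: 62.7
```

Emit:
{"fn": "move_arm", "kwargs": {
  "rows": [
    {"translation": [-0.05, -0.2, 0], "twist": [0, 0, -0.2], "gripper": -1},
    {"translation": [-0.05, -0.35, 0], "twist": [0, 0, -0.25], "gripper": -1},
    {"translation": [-0.05, -0.4, 0], "twist": [0, 0, -0.25], "gripper": -1},
    {"translation": [-0.05, -0.4, 0], "twist": [0, 0, -0.25], "gripper": -1},
    {"translation": [-0.05, -0.4, 0], "twist": [0, 0, -0.25], "gripper": -1},
    {"translation": [-0.05, -0.4, 0], "twist": [0, 0, -0.25], "gripper": -1},
    {"translation": [-0.05, -0.4, 0], "twist": [0, 0, -0.25], "gripper": -1},
    {"translation": [-0.05, -0.4, 0], "twist": [0, 0, -0.25], "gripper": -1},
    {"translation": [-0.05, -0.4, 0], "twist": [0, 0, -0.25], "gripper": -1},
    {"translation": [-0.05, -0.4, 0], "twist": [0, 0, -0.25], "gripper": -1},
    {"translation": [0, -0.4, 0], "twist": [0, 0, -0.25], "gripper": -1},
    {"translation": [0, -0.4, 0], "twist": [0, 0, -0.25], "gripper": -1}
  ]
}}

```text
time_s: 7.7
position: [491.2, -44.3, 199.9]
orientation: [0.287, -3.125, 0.001]
force: [0.4, -0.2, -3.5]
opening: 49.1
gripper_force: 62.7
```

Emit:
{"fn": "move_arm", "kwargs": {
  "rows": [
    {"translation": [0, -0.4, 0], "twist": [0, 0, -0.25], "gripper": -1},
    {"translation": [0, -0.4, 0], "twist": [0, 0, -0.25], "gripper": -1},
    {"translation": [0, -0.4, 0], "twist": [0, 0, -0.25], "gripper": -1},
    {"translation": [0, -0.4, 0], "twist": [0, 0, -0.25], "gripper": -1},
    {"translation": [0, -0.4, 0], "twist": [0, 0, -0.25], "gripper": -1},
    {"translation": [0, -0.4, 0], "twist": [0, 0, -0.25], "gripper": -1},
    {"translation": [0, -0.3, 0], "twist": [0, 0, -0.25], "gripper": -1},
    {"translation": [0, -0.15, 0], "twist": [0, 0, -0.3], "gripper": -1},
    {"translation": [0, 0, 0], "twist": [0, 0, 0], "gripper": -1},
    {"translation": [0, 0, 0], "twist": [0, 0, 0], "gripper": -1}
  ]
}}

```text
time_s: 8.7
position: [492.9, -183.0, 200.7]
orientation: [0.037, -3.141, -0.002]
force: [0.8, 0.4, -2.8]
opening: 48.7
gripper_force: 62.7
```

```bash
python3 - <<'E'
from h import *
im,d,P=snap("wrist");cv2.imwrite("pics/w3.png",im[:,:,::-1])
np.savez("pics/w3.npz",im=im,d=d,**{k:np.array(P[k]) for k in("camera_matrix","k1","R","t")})
s=arm.read_state();print(s["position"],s["orientation"],s["force"],s["wrist_torque"])
E
```

```text
[ 493.1288401  -182.62239825  200.79561337] [ 3.8699230e-02 -3.1413101e+00 -1.6075082e-03] [-0.606616   -0.02265583 -2.92103829] [0.03811101 0.03083059 0.03567155]
```

View pics/w3.png

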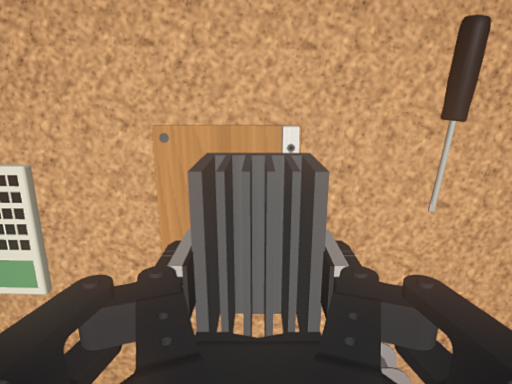

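The wrist view shows the held heat sink hiding most of the jig. Only the plate's near edge (row 125) and the near end of the long fence at (291,140) are visible. I'll move farther ahead to see the corner.

Emit:
{"fn": "move_arm", "kwargs": {
  "rows": [
    {"translation": [0.2, 0, 0], "twist": [0, 0, 0], "gripper": -1},
    {"translation": [0.4, 0, 0], "twist": [0, 0, 0], "gripper": -1},
    {"translation": [0.5, 0, 0], "twist": [0, 0, 0], "gripper": -1},
    {"translation": [0.5, 0, 0], "twist": [0, 0, 0], "gripper": -1},
    {"translation": [0.5, 0, 0], "twist": [0, 0, 0], "gripper": -1},
    {"translation": [0.5, 0, 0], "twist": [0, 0, 0], "gripper": -1},
    {"translation": [0.5, 0, 0], "twist": [0, 0, 0], "gripper": -1},
    {"translation": [0.4, 0, 0], "twist": [0, 0, 0], "gripper": -1},
    {"translation": [0.2, 0, 0], "twist": [0, 0, 0], "gripper": -1},
    {"translation": [0.0, 0, 0], "twist": [0, 0, 0], "gripper": -1},
    {"translation": [0, 0, 0], "twist": [0, 0, 0], "gripper": -1}
  ]
}}

```text
time_s: 9.85
position: [677.9, -183.0, 200.3]
orientation: [0.038, -3.14, -0.001]
force: [0.1, -0.2, -3.2]
opening: 49.0
gripper_force: 62.7
```

```bash
python3 - <<'E'
from h import *
im,d,P=snap("wrist");cv2.imwrite("pics/w4.png",im[:,:,::-1])
np.savez("pics/w4.npz",im=im,d=d,**{k:np.array(P[k]) for k in("camera_matrix","k1","R","t")})
s=arm.read_state();print(s["position"],s["orientation"])
u,v,X=cloud(P,d);c=im[v,u].astype(int)
w=(c.min(1)>120)&(c.max(1)-c.min(1)<40)&(X[:,2]>15)&(X[:,2]<32)&(X[:,0]>430)&(X[:,0]<650)&(X[:,1]>-280)&(X[:,1]<-120)
x=X[w];print("z",np.median(x[:,2]),len(x))
A=x[np.abs(x[:,2]-25)<3]
L=A[(A[:,0]<590)];S=A[A[:,1]<-170]
for n,Q,i in(("long",L,0),("short",S,1)):
    if len(Q)<30: print(n,len(Q));continue
    # edges per bin along
    b=np.round(Q[:,i]/5);r=[(Q[b==k][:,i].mean(),Q[b==k][:,1-i].min(),Q[b==k][:,1-i].max(),(b==k).sum()) for k in np.unique(b) if (b==k).sum()>15]
    r=np.array(r);print(n,r[:,0].min().round(),r[:,0].max().round())
    for j in(1,2):
        m=np.abs(r[:,j]-np.median(r[:,j]))<3
        p=np.polyfit(r[m,0],r[m,j],1);print("  edge",p[0],"at 567/-183:",np.polyval(p,[567,-183][i]).round(1), r[:,j].round(1).tolist())
E
```

```text
[ 677.47033367 -183.45493849  200.45316007] [ 3.69715886e-02 -3.13998809e+00 -3.82506587e-04]
z 25.47851947967474 3622
long 526.0 589.0
  edge 0.02109313990310607 at 567/-183: -157.8 [-158.8, -158.7, -158.5, -158.3, -158.1, -157.8, -158.5, -158.2, -158.0, -157.9, -157.5, -157.4, -157.1, -157.8]
  edge 0.014890090898200153 at 567/-183: -142.4 [-142.9, -142.8, -143.3, -142.8, -142.7, -142.4, -142.9, -142.8, -142.4, -142.2, -142.0, -142.4, -142.2, -142.1]
short -254.0 -171.0
  edge -0.021890401357108142 at 567/-183: 610.2 [611.8, 611.7, 611.6, 611.5, 611.4, 611.3, 611.2, 611.1, 610.9, 610.8, 610.7, 610.6, 610.5, 610.4, 610.3, 610.1, 610.0, 610.0]
  edge -0.022141142248200796 at 567/-183: 624.9 [626.5, 626.3, 626.2, 626.1, 626.0, 626.0, 625.8, 625.7, 625.6, 625.5, 625.4, 625.3, 625.2, 625.0, 625.0, 624.8, 624.7, 624.6]
```

View pics/w4.png

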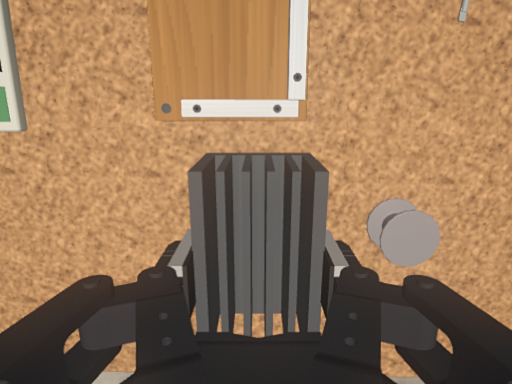

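The wrist view now shows the corner, with the short fence at rows 100–117 and the long fence at columns 289–308. Jig yaw is about 0.0215 rad. The seated heat sink centre works out at about (567.8, -183.1). I'll approach 15 mm off both fences.

Emit:
{"fn": "move_arm", "kwargs": {
  "rows": [
    {"translation": [-0.2, -0.05, 0], "twist": [0, 0, 0], "gripper": -1},
    {"translation": [-0.4, -0.05, 0], "twist": [0, 0, 0], "gripper": -1},
    {"translation": [-0.4, -0.05, 0], "twist": [0, 0, 0], "gripper": -1},
    {"translation": [-0.4, -0.05, 0], "twist": [0, 0, 0], "gripper": -1},
    {"translation": [-0.4, -0.05, 0], "twist": [0, 0, 0], "gripper": -1},
    {"translation": [-0.4, -0.05, 0], "twist": [0, 0, 0], "gripper": -1},
    {"translation": [-0.3, 0, 0], "twist": [0, 0, 0], "gripper": -1},
    {"translation": [0, 0, -0.15], "twist": [0, 0, 0], "gripper": -1},
    {"translation": [0, 0, -0.35], "twist": [0, 0, 0], "gripper": -1},
    {"translation": [0, 0, -0.4], "twist": [0, 0, 0], "gripper": -1},
    {"translation": [0, 0, -0.4], "twist": [0, 0, 0], "gripper": -1},
    {"translation": [0, 0, -0.4], "twist": [0, 0, 0], "gripper": -1}
  ]
}}

```text
time_s: 11.1
position: [553.8, -198.7, 115.0]
orientation: [-0.036, 3.14, 0.0]
force: [-0.6, 0.3, -2.1]
opening: 48.6
gripper_force: 62.8
```

Emit:
{"fn": "move_arm", "kwargs": {
  "rows": [
    {"translation": [0, 0, -0.4], "twist": [0, 0, 0], "gripper": -1},
    {"translation": [0, 0, -0.4], "twist": [0, 0, 0], "gripper": -1},
    {"translation": [0, 0, -0.4], "twist": [0, 0, 0], "gripper": -1},
    {"translation": [0, 0, -0.3], "twist": [0, 0, 0], "gripper": -1},
    {"translation": [0, 0, -0.1], "twist": [0, 0, 0], "gripper": -1},
    {"translation": [0, 0, 0], "twist": [0, 0, 0], "gripper": -1},
    {"translation": [0, 0, 0], "twist": [0, 0, 0], "gripper": -1}
  ]
}}

```text
time_s: 11.8
position: [553.8, -199.0, 36.5]
orientation: [-0.036, 3.14, -0.0]
force: [-0.0, -1.6, -2.2]
opening: 49.0
gripper_force: 62.7
```

Emit:
{"fn": "move_arm", "kwargs": {
  "rows": [
    {"translation": [0, 0, -0.06], "twist": [0, 0, 0], "gripper": -1},
    {"translation": [0, 0, -0.06], "twist": [0, 0, 0], "gripper": -1},
    {"translation": [0, 0, -0.04], "twist": [0, 0, 0], "gripper": -1},
    {"translation": [0, 0, -0.02], "twist": [0, 0, 0], "gripper": -1},
    {"translation": [0, 0, 0], "twist": [0, 0, 0], "gripper": -1},
    {"translation": [0, 0, 0], "twist": [0, 0, 0], "gripper": -1}
  ]
}}

```text
time_s: 12.4
position: [553.1, -198.9, 26.8]
orientation: [-0.036, 3.141, 0.0]
force: [-0.3, -0.4, -2.7]
opening: 49.0
gripper_force: 62.7
```

Emit:
{"fn": "move_arm", "kwargs": {
  "rows": [
    {"translation": [0, 0, -0.01], "twist": [0, 0, 0], "gripper": -1},
    {"translation": [0, 0, -0.01], "twist": [0, 0, 0], "gripper": -1},
    {"translation": [0, 0, 0], "twist": [0, 0, 0], "gripper": -1}
  ]
}}

```text
time_s: 12.7
position: [553.2, -198.9, 26.4]
orientation: [-0.036, 3.141, -0.0]
force: [-2.8, 0.6, 3.3]
opening: 48.9
gripper_force: 63.5
```

Emit:
{"fn": "move_arm", "kwargs": {
  "rows": [
    {"translation": [0, 0, -0.005], "twist": [0, 0, 0], "gripper": -1},
    {"translation": [0, 0.05, 0], "twist": [0, 0, 0], "gripper": -1},
    {"translation": [0, 0.05, 0], "twist": [0, 0, 0], "gripper": -1},
    {"translation": [0, 0.05, 0], "twist": [0, 0, 0], "gripper": -1},
    {"translation": [0, 0.05, 0], "twist": [0, 0, 0], "gripper": -1},
    {"translation": [0, 0.04, 0], "twist": [0, 0, 0], "gripper": -1},
    {"translation": [0, 0.02, 0], "twist": [0, 0, 0], "gripper": -1},
    {"translation": [0, 0, 0], "twist": [0, 0, 0], "gripper": -1}
  ]
}}

```text
time_s: 13.5
position: [554.3, -186.6, 26.4]
orientation: [-0.035, 3.139, -0.002]
force: [0.7, -1.5, 4.5]
opening: 49.1
gripper_force: 63.8
```

Emit:
{"fn": "move_arm", "kwargs": {
  "rows": [
    {"translation": [0, 0.015, 0], "twist": [0, 0, 0], "gripper": -1},
    {"translation": [0, 0.015, 0], "twist": [0, 0, 0], "gripper": -1},
    {"translation": [0, 0, 0], "twist": [0, 0, 0], "gripper": -1}
  ]
}}

```text
time_s: 13.8
position: [554.2, -185.3, 26.4]
orientation: [-0.035, 3.139, -0.002]
force: [0.2, -1.4, 5.5]
opening: 48.9
gripper_force: 63.8
```

Emit:
{"fn": "move_arm", "kwargs": {
  "rows": [
    {"translation": [0, 0.015, 0], "twist": [0, 0, 0], "gripper": -1},
    {"translation": [0, 0.015, 0], "twist": [0, 0, 0], "gripper": -1},
    {"translation": [0, 0, 0], "twist": [0, 0, 0], "gripper": -1}
  ]
}}

```text
time_s: 14.1
position: [554.3, -183.8, 26.5]
orientation: [-0.035, 3.139, -0.002]
force: [-0.0, -2.0, 5.4]
opening: 48.7
gripper_force: 63.8
```

Emit:
{"fn": "move_arm", "kwargs": {
  "rows": [
    {"translation": [0, 0.015, 0], "twist": [0, 0, 0], "gripper": -1},
    {"translation": [0, 0, 0], "twist": [0, 0, 0], "gripper": -1}
  ]
}}

```text
time_s: 14.3
position: [554.3, -183.1, 26.5]
orientation: [-0.035, 3.139, -0.002]
force: [0.6, -3.4, 5.4]
opening: 48.7
gripper_force: 63.8
```

Emit:
{"fn": "move_arm", "kwargs": {
  "rows": [
    {"translation": [0, 0.015, 0], "twist": [0, 0, 0], "gripper": -1},
    {"translation": [0, 0, 0], "twist": [0, 0, 0], "gripper": -1}
  ]
}}

```text
time_s: 14.5
position: [554.3, -183.0, 26.5]
orientation: [-0.035, 3.139, -0.003]
force: [-0.6, -2.0, 4.8]
opening: 49.0
gripper_force: 63.8
```

Emit:
{"fn": "move_arm", "kwargs": {
  "rows": [
    {"translation": [0.05, 0, 0], "twist": [0, 0, 0], "gripper": -1},
    {"translation": [0.05, 0, 0], "twist": [0, 0, 0], "gripper": -1},
    {"translation": [0.05, 0, 0], "twist": [0, 0, 0], "gripper": -1},
    {"translation": [0.05, 0, 0], "twist": [0, 0, 0], "gripper": -1},
    {"translation": [0.02, 0, 0], "twist": [0, 0, 0], "gripper": -1},
    {"translation": [0, 0, 0], "twist": [0, 0, 0], "gripper": -1}
  ]
}}

```text
time_s: 15.1
position: [564.0, -182.8, 26.4]
orientation: [-0.035, 3.141, -0.003]
force: [-2.1, -2.8, 8.3]
opening: 49.0
gripper_force: 64.0
```

Emit:
{"fn": "move_arm", "kwargs": {
  "rows": [
    {"translation": [0.03, 0, 0], "twist": [0, 0, 0], "gripper": -1},
    {"translation": [0.03, 0, 0], "twist": [0, 0, 0], "gripper": -1},
    {"translation": [0, 0, 0], "twist": [0, 0, 0], "gripper": -1}
  ]
}}

```text
time_s: 15.4
position: [567.0, -182.7, 26.4]
orientation: [-0.035, 3.141, -0.003]
force: [-2.2, -2.6, 8.4]
opening: 48.9
gripper_force: 63.9
```

Emit:
{"fn": "move_arm", "kwargs": {
  "rows": [
    {"translation": [0.02, 0.02, 0], "twist": [0, 0, 0], "gripper": -1},
    {"translation": [0.02, 0, 0], "twist": [0, 0, 0], "gripper": -1},
    {"translation": [0, 0, 0], "twist": [0, 0, 0], "gripper": -1}
  ]
}}

```text
time_s: 15.7
position: [567.8, -182.7, 26.5]
orientation: [0.035, -3.139, 0.005]
force: [-4.9, -3.1, 9.5]
opening: 49.0
gripper_force: 64.4
```

Emit:
{"fn": "move_arm", "kwargs": {
  "rows": [
    {"translation": [0.02, 0.03, 0], "twist": [0, 0, 0], "gripper": -1},
    {"translation": [0.02, 0.03, 0], "twist": [0, 0, 0], "gripper": -1},
    {"translation": [0, 0, 0], "twist": [0, 0, 0], "gripper": -1}
  ]
}}

```text
time_s: 16.0
position: [567.7, -182.6, 26.6]
orientation: [0.033, -3.135, 0.011]
force: [-8.5, -8.0, 13.0]
opening: 48.9
gripper_force: 64.7
```

Emit:
{"fn": "move_arm", "kwargs": {
  "rows": [
    {"translation": [0.01, 0.03, 0], "twist": [0, 0, 0], "gripper": -1},
    {"translation": [0.01, 0.03, 0], "twist": [0, 0, 0], "gripper": -1},
    {"translation": [0, 0, 0], "twist": [0, 0, 0], "gripper": -1}
  ]
}}

```text
time_s: 16.3
position: [567.7, -182.6, 26.7]
orientation: [0.032, -3.134, 0.017]
force: [-9.3, -11.4, 14.7]
opening: 48.7
gripper_force: 64.9
```

```bash
python3 - <<'E'
from h import *
from scipy.spatial.transform import Rotation as Ro
s=arm.read_state();R=Ro.from_rotvec(s["orientation"]).as_matrix();z=R[:,2]
print(z.round(4),"correcting twist",(np.cross(z,[0,0,-1])/.08).round(3),"yaw",np.degrees(np.arctan2(-R[0,1],R[1,1])),s["force"],s["wrist_torque"])
im,d,P=snap("wrist");u,v,X=cloud(P,d)
t=X[(X[:,2]>47)&(X[:,2]<62)&(abs(X[:,0]-568)<50)&(abs(X[:,1]+183)<30)]
c=np.linalg.lstsq(np.c_[t[:,:2]-[568,-183],np.ones(len(t))],t[:,2],rcond=None)[0]
print("top plane",len(t),c,cv2.minAreaRect(t[:,:2].astype(np.float32)))
cv2.imwrite("pics/w5.png",im[:,:,::-1])
E
```

```text
[-0.0075 -0.0109 -0.9999] correcting twist [ 0.137 -0.094  0.   ] yaw 1.1548964756956712 [ -9.33468748 -11.38665793  14.69758486] [-2.28933868  1.55104799  0.73624436]
top plane 12537 [ 5.39141257e-03 -6.68903023e-03  5.50236864e+01] ((561.5816040039062, -182.84591674804688), (72.75989532470703, 59.9673957824707), 1.4671881198883057)
```

View pics/w5.png

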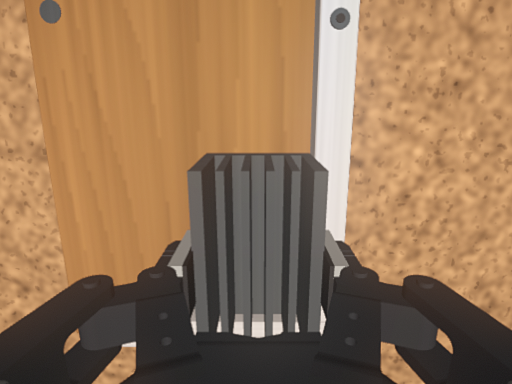

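The wrist view shows the sink against the long fence at its right, with the plate parallel to it. The press has tilted the tool about 0.01 rad, so I'll correct that.

Emit:
{"fn": "move_arm", "kwargs": {
  "rows": [
    {"translation": [0, 0, -0.005], "twist": [0.07, -0.05, 0], "gripper": -1},
    {"translation": [0, 0, -0.005], "twist": [0.07, -0.05, 0], "gripper": -1},
    {"translation": [0, 0, 0], "twist": [0, 0, 0], "gripper": -1},
    {"translation": [0, 0, 0], "twist": [0, 0, 0], "gripper": -1}
  ]
}}

```text
time_s: 16.75
position: [567.8, -182.6, 26.4]
orientation: [-0.031, 3.141, 0.0]
force: [-8.6, -11.1, 16.4]
opening: 48.9
gripper_force: 65.2
```

```bash
cat > chk.py <<'E'
from h import *
from scipy.spatial.transform import Rotation as Ro
s=arm.read_state();R=Ro.from_rotvec(s["orientation"]).as_matrix();z=R[:,2]
print(s["position"],z.round(4),"correcting twist",(np.cross(z,[0,0,-1])/.08).round(3),"yaw",np.degrees(np.arctan2(-R[0,1],R[1,1])),s["force"],s["wrist_torque"])
im,d,P=snap("wrist");u,v,X=cloud(P,d)
t=X[(X[:,2]>50)&(X[:,2]<60)&(abs(X[:,0]-568)<50)&(abs(X[:,1]+183)<26)]
c=np.linalg.lstsq(np.c_[t[:,:2]-[568,-183],np.ones(len(t))],t[:,2],rcond=None)[0]
print("top plane",len(t),c)
p=X[(X[:,2]>4)&(X[:,2]<16)&(X[:,0]<515)&(X[:,0]>455)&(X[:,1]>-260)&(X[:,1]<-175)]
c=np.linalg.lstsq(np.c_[p[:,:2]-[490,-210],np.ones(len(p))],p[:,2],rcond=None)[0]
print("plate plane",len(p),c)
E
python3 chk.py
```

```text
[ 567.7966043  -182.64050189   26.4048086 ] [ 7.e-04  3.e-04 -1.e+00] correcting twist [-0.003  0.009  0.   ] yaw 1.1193304434530449 [ -8.56103603 -11.08911837  16.40124551] [-2.5544077   1.87626432  0.54315335]
top plane 11201 [3.68823568e-03 4.48520946e-04 5.51575410e+01]
plate plane 23993 [8.91214482e-04 4.62862776e-04 1.04638289e+01]
```

Emit:
{"fn": "move_arm", "kwargs": {
  "rows": [
    {"translation": [0.02, 0.01, 0], "twist": [0.01, -0.025, 0], "gripper": -1},
    {"translation": [0.02, 0.01, 0], "twist": [0.01, -0.025, 0], "gripper": -1},
    {"translation": [0, 0, 0], "twist": [0, 0, 0], "gripper": -1},
    {"translation": [0, 0, 0], "twist": [0, 0, 0], "gripper": -1},
    {"translation": [0, 0, 0], "twist": [0, 0, 0], "gripper": -1},
    {"translation": [0, 0, 0], "twist": [0, 0, 0], "gripper": -1}
  ]
}}

```text
time_s: 17.4
position: [567.8, -182.6, 26.4]
orientation: [-0.03, 3.141, 0.001]
force: [-11.3, -12.4, 19.8]
opening: 49.0
gripper_force: 65.7
```

```bash
python3 chk.py; python3 -c "
from h import *
im,d,P=snap('side');cv2.imwrite('pics/s2.png',cv2.resize(im[150:330,160:360,::-1],(800,600)[:2] if 0 else (660,594),interpolation=2))"
```

```text
[ 567.82088814 -182.60907637   26.4035225 ] [ 9.e-04  4.e-04 -1.e+00] correcting twist [-0.005  0.011  0.   ] yaw 1.1065350581963627 [-11.33822557 -12.43606086  19.82669761] [-2.8506706   2.55670891  0.64235005]
top plane 11176 [4.11321576e-03 5.51950928e-04 5.51590161e+01]
plate plane 23993 [1.32449427e-03 4.31145759e-04 1.04659846e+01]
```

View pics/s2.png

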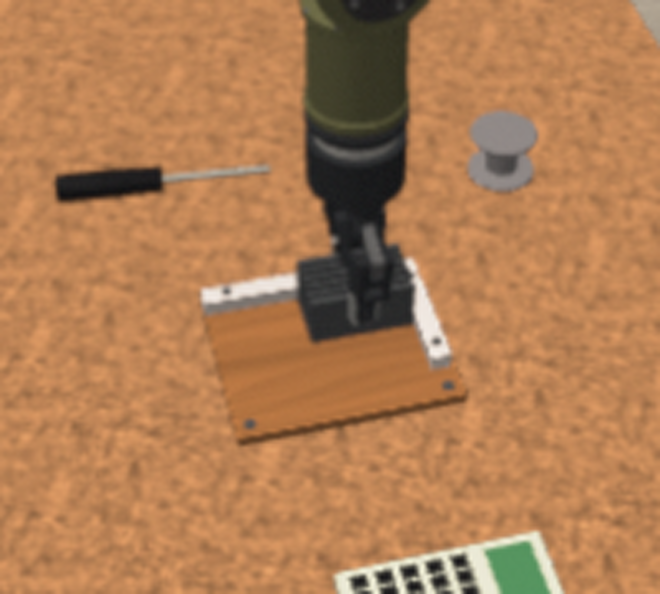

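The side crop shows the sink seated flat in the corner, at about (355,295), touching both fences with the gripper still holding it. The spool, screwdriver and calculator haven't moved.

```bash
python3 -c "
from station import job_done
print(job_done())"
```

```text
the job is handed in; nothing more can be done
None
```

The heat sink sits flat, fins up, in the jig corner, and the gripper is still holding it there, pressing about 11 N on the short fence and 12 N on the long fence; the job was handed in at about 17.5 s, and no verdict was returned.

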